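# Shut the bench air valve under its sliding cover

### The job

Shut off the air to the bench: with the fingertips, push the flat cover of the grey air box to the robot's right along its ledges, as far as it goes, so that it lies over the gauge bay and the two valve levers come to light. Then push the lever with the round disc on its pivot clockwise (seen from above; its free end swings away from the robot) until it is fully shut, straight across its pipe. Only push: lift nothing and carry nothing, do not move the other lever, leave the jars, tools and fittings where they stand, and end with the hand clear of everything.

Things in the scene. Friction and masses are not known exactly. Their poses are not given: they have to be found in the camera images.
- box: grey steel box fixed to the bench, 336 mm square, open on top. Origin: centre of its underside on the bench; x away from the robot, y left, z up; yaw within 0.25 rad. A wall at y = 0 parts a left bay (two lever valves) from a right bay (gauge, all below 60 mm). Bays reach 150 mm in x, 160 mm in y. The cover lies on ledges 80 mm up, at the front and rear walls; lips all round, 90 mm high
- cover: loose flat aluminium plate, 318 (x) by 160 (y) by 5 mm, 0.5 kg, on the box's ledges over the left bay. Origin: centre of its underside, axes as the box's. An upright solid rib 120 (x) by 10 mm (y) stands on its middle, top 31 mm above the underside. Slides along the box's y, centre from +82 mm to -82 mm (against the right end lip); starts at +55 to +80 mm; takes about 3 N
- lever_marked (a joint): marked lever's swing, rad: 0 = open, along its pipe, pointing to the box's +y (left); grows clockwise seen from above; 1.571 = shut, across the pipe, pointing to the box's +x (away from the robot), hard stop. Starts at 0 to 0.3. Stiff by friction, 0.16 N m (3 N at 55 mm from the pivot); stays where left
- lever_plain (a joint): plain lever's swing, rad: 0 = open, along its pipe, pointing to the box's +y (left); grows clockwise seen from above; 1.571 = shut, across the pipe, pointing to the box's +x (away from the robot), hard stop. Starts at 0 to 0.3. Stiff by friction, 0.16 N m (3 N at 55 mm from the pivot); stays where left
- marked_pivot (a point): pivot axis of the marked lever (round steel disc, 38 mm diameter, on top of its pivot), 54 mm above the bench; fixed, axes as the box's. Lever: straight black bar 12 mm wide, 46 to 62 mm above the bench, reaching 80 mm from the pivot; disc top at 69 mm. Its pipe runs along the box's y, top at 33 mm; the block under the pivot is 30 by 36 mm, top at 36 mm
- marked_tip (a point): middle of the outer end of the marked lever's bar, 80 mm from its pivot, 54 mm above the bench; moves with the lever
- plain_pivot (a point): pivot axis of the plain lever, the same bar and pipe with only a small square nut (11 mm) on the pivot; 54 mm above the bench, fixed. The two pivots are 115 mm apart along the box's x (at x = -65 and +50 mm, y = +35 mm in the box's frame); either may be the marked one
- plain_tip (a point): middle of the outer end of the plain lever's bar, 80 mm from its pivot, 54 mm above the bench; moves with the lever
- small_jar: small reddish jar with a white cap, 36 mm diameter, 52 mm high, standing on the floor of the box's right bay (loose; stays there, the cover passes over it); origin at the centre of its underside
- fitting: brass pipe fitting, 28 mm diameter, 34 mm high, standing on the floor of the right bay (loose; stays there); origin at the centre of its underside
- amber_jar: amber glass jar, 64 mm diameter, 95 mm high, standing on the bench left of the box; origin at the centre of its underside
- paint_jar: reddish paint jar with a white cap, 72 mm diameter, 85 mm high, on the bench right of the box; origin at the centre of its underside
- torch: orange torch standing upright, 67 mm diameter, 185 mm high, on the bench further right; origin at the centre of its underside
- lidded_bowl: dark metal bowl with a lid, 108 mm diameter, 86 mm high, on the bench further left; origin at the centre of its underside
- screwdriver: screwdriver lying on the bench just left of the box, under 40 mm high; its length along its own x axis

How it is judged:
By the outcome, as a careful person would: the job done as asked, in the order asked, and still so for the second after the job is handed in, with the robot touching nothing.
It also fails if it takes over 51 s, if anything falls off the work surface, if the arm or the gripper's body presses on something with over 40 N, if the wrist force passes 120 N, or if a joint passes its speed limit or range.

### The arm

A 6-joint arm with a two-finger parallel gripper is mounted at the origin on the work surface. World frame = base frame: x ahead of the robot, y to its left, z up, the work surface at z = 0. Lengths are in m, angles in degrees, forces in N, time in s.
With the tool pointing down it reaches from about 0.3 to 0.75 m from the base axis. Payload 8.5 kg.
Tool frame: the origin (TCP) lies midway between the tips of the shut fingers; the grasp point (between the pads) lies 19 mm behind it (env.tcp_to_grasp is the z of the grasp point in the tool frame, in m); z points along the fingers, y is the line along which they close (so a half turn about z gives the same grasp; the last joint's range is limited). The gripper opens to 85 mm and grips with 20 to 120 N. Pads are 22 mm wide; open, the fingers measure 114 mm over their backs; the gripper's body (76 mm by 85 mm) begins 54 mm behind the grasp point. The pads swing forward as they close: fully open they stand 13 mm farther back than shut.
Start: joints at [-86.992, 21.807, 74.336, -0, 83.858, -12.336], TCP at [0.146, -0.53, 0.231] pointing down, gripper open.
Joint ranges: [-178.18, 178.18], [-50.72, 133.34], [12.68, 142.11], [-81.47, 261.47], [9.98, 163.14], [-165.26, 165.26]. Speed limits (degrees/s): [136.94, 136.94, 180, 180, 180, 180].

### API

Orientations are given as a 3x3 rotation matrix whose columns are the frame's x, y, z axes.
In Python, from rig import env, imaging, job, models gives the robot as it stands. The module is installed in compiled form; this text tells all that it offers.
- The arm moves only by the tool jog_arm, never from a script. Its argument "plan" is text: rows parted by semicolons, each of 7 numbers parted by spaces: the turn, a rotation vector about the tool's x, y, z in degrees, then the shift along the tool's x, y, z in cm, then the closure in counts, from 0 (fully open) to 255 (shut). In form: rx ry rz x y z claw; .... A call has 1 to 10 rows; each row shifts and turns the commanded pose from where the row before left it, along the tool's axes as they then stand; what a row does not reach is not made up. A row lasts 1/12 s, in which the tool goes at most 41.7 mm and 7.16 degrees, less where a joint would pass 70% of its speed; a pose out of reach is approached as far as the arm can. A call with a gripper value outside its range is refused whole. The fingers move at their own pace and stop on an object; "grip_force" is the grip in N (left out, the last holds). Time passes only in rows, so rows that do not move let the fingers close. It gives the time, the measured TCP pose, the force, the opening and the grip force at its end, in the units of the state.
- env.observe(): the state, without advancing time (a new reading comes with each control period).
- imaging.get_image(name): name is "scene" or "top" or "wrist"; returns a dict with "pixels" (400x640x3 uint8, red, green, blue), "depth" (400x640 float32, m along the optical axis (not along the pixel's ray), 0 where there is no reading), "fov_y" (degrees; the focal length in pixels is half the picture's height over the tangent of half this angle, whatever the lens; pixels are square), "cx", "cy" (the principal point, pixels), "world_from_camera" (4x4, takes a point from camera to world coordinates). Camera axes: x right, y down, z forward; pixel columns grow to the right and rows downward; lengths in m; the calibration is good to about 2 mm. A picture is of the moment at which its call begins.
- job.close_job(): hands the job in; it is judged then, once.
Trained networks look in the newest picture that a camera, given by its name, has taken for a name from the list of things; names that differ only in an ending like _2 or _b are one class to them, and where a whole thing is asked for, a point or a joint stands for the part that bears it (a point fixed in the world has none). Each returns a list of dicts, best first, with "confidence" (0 to 1); they miss things now and then, are a little off and sometimes report something else, mostly with a low value. They report only what shows in the picture. A call takes as long as a camera call.
- models.outline_of(camera, query): "region" (400x640 bool, what is visible of it) and "bbox" ([centre column, centre row, width, height] in pixels, round what is visible of it).
- models.tip_of(camera, query): "at" ([column, row] in pixels: a listed point, or the origin of a listed thing).
The state is a dict: "time_s": time; "q": joint angles; "qvel": joint speeds; "joint_efforts": joint torques, N m; "position": TCP position; "tool_rot": TCP orientation; "ft_force": force on the tool from outside, world axes, zero at the start; "wrist_torque": the same for the moment, N m; "grip_width": finger opening in m; "gripper_force": force on a finger pad.
Only numpy, scipy, OpenCV 4.12 (cv2) and the standard library are available. Lean on these libraries where they do the work, as an engineer would, in place of code of your own. Each camera call takes 0.05 s, during which the arm holds its last target. There are 200 camera calls.

## Working session

There is one attempt and no reset: what is moved stays moved. The work goes in short steps, Python scripts to look and compute and a tool call to move; the robot and the scene stay as the last step left them, time stands still between calls to the robot, and variables do not carry over. Pictures are saved under pics/ and viewed, at most 10 in all, crops included, and the job is handed in when it is done.

Besides the shell and the picture viewer there is one more tool, called after ">>>" as name(argument=value, ...), one argument or row to a line, values as JSON. jog_arm: Moves the arm, as the interface text tells. Its arguments: {"type":"object","properties":{"plan":{"type":"string"},"grip_force":{"type":"number"}},"required":["plan"]}

```bash
mkdir -p pics
cat > h.py <<'E'
import numpy as np, cv2
from rig import env, imaging, job, models
def pts(im):
    f=200/np.tan(np.radians(im["fov_y"])/2); d=im["depth"]
    v,u=np.mgrid[:400,:640]
    P=np.stack([(u-im["cx"])/f*d,(v-im["cy"])/f*d,d],-1)
    T=im["world_from_camera"]; W=P@T[:3,:3].T+T[:3,3]; W[d<=0]=np.nan
    return W
def save(im,n): cv2.imwrite(f"pics/{n}.png",im["pixels"][...,::-1])
E
python3 - <<'E'
from h import *
for c in("top","scene"):
    im=imaging.get_image(c); save(im,c+"0"); W=pts(im); np.savez(c+"0",W=W,p=im["pixels"])
    print(c,im["world_from_camera"].round(3).tolist(),im["fov_y"])
    for q in("box","cover","amber_jar","paint_jar","torch","lidded_bowl","screwdriver","small_jar"):
        r=models.outline_of(c,q)
        if r:
            w=W[r[0]["region"]]; print(q,round(r[0]["confidence"],2),np.round(r[0]["bbox"]),np.nanmedian(w,0).round(3),np.nanpercentile(w,2,axis=0).round(3),np.nanpercentile(w,98,axis=0).round(3))
            if q in("box","cover"):
                np.save(f"{c}_{q}",r[0]["region"])
s=env.observe();print(s["tool_rot"],s["position"],s["time_s"],s["ft_force"])
E
```

```text
top [[0.009, -0.997, 0.08, 0.475], [-1.0, -0.011, -0.026, 0.065], [0.027, -0.08, -0.996, 1.278], [0.0, 0.0, 0.0, 1.0]] 49.51922960557309
box 0.83 [354. 186. 133. 129.] [ 0.59  -0.143  0.01 ] [ 0.413 -0.229  0.002] [0.745 0.109 0.093]
cover 0.8 [331. 188.  65. 114.] [0.571 0.008 0.086] [ 0.422 -0.072  0.081] [0.726 0.087 0.11 ]
amber_jar 0.79 [255. 155.  26.  21.] [0.662 0.216 0.095] [0.636 0.189 0.005] [0.693 0.246 0.1  ]
paint_jar 0.95 [440. 218.  34.  25.] [ 0.493 -0.298  0.084] [ 0.462 -0.336  0.008] [ 0.525 -0.275  0.09 ]
torch 0.64 [491. 171.  51.  30.] [ 0.617 -0.422  0.182] [ 0.59  -0.467  0.007] [ 0.65  -0.405  0.19 ]
lidded_bowl 0.91 [207. 190.  39.  37.] [0.563 0.35  0.063] [0.517 0.305 0.05 ] [0.611 0.403 0.085]
screwdriver 0.83 [280. 226.  12.  68.] [0.438 0.148 0.023] [0.381 0.131 0.013] [0.562 0.163 0.029]
small_jar 0.46 [396. 186.  16.  10.] [ 0.58  -0.18   0.057] [ 0.564 -0.197  0.009] [ 0.596 -0.168  0.063]
scene [[0.077, 0.818, -0.57, 1.134], [0.997, -0.055, 0.056, -0.021], [0.014, -0.572, -0.82, 0.899], [0.0, 0.0, 0.0, 1.0]] 54.36800040998222
box 0.77 [289. 217. 14
[... 216 characters left out ...]
.211 0.079] [0.645 0.187 0.007] [0.699 0.24  0.097]
paint_jar 0.6 [192. 191.  32.  40.] [ 0.511 -0.304  0.064] [ 0.465 -0.342 -0.   ] [ 0.528 -0.276  0.087]
torch 0.87 [126. 222.  58.  60.] [ 0.634 -0.428  0.151] [ 0.587 -0.47  -0.001] [ 0.652 -0.406  0.187]
screwdriver 0.87 [358. 183.  16.  56.] [0.442 0.146 0.02 ] [ 0.381  0.13  -0.002] [0.564 0.163 0.026]
small_jar 0.83 [238. 216.  15.  23.] [ 0.586 -0.185  0.05 ] [ 0.528 -0.21   0.004] [ 0.596 -0.171  0.06 ]
[[ 9.64370323e-01  2.64556006e-01 -3.19861759e-06]
 [ 2.64556006e-01 -9.64370321e-01  5.69319637e-05]
 [ 1.19770411e-05 -5.57497097e-05 -9.99999998e-01]] [ 0.14551707 -0.53035324  0.23132678] 0.9 [-0.21298195  0.54164353  0.21335388]
```

Run:
```python
from h import *
for c in("top","scene"):
    W=np.load(c+"0.npz")["W"]; b=np.load(c+"_box.npy"); k=np.load(c+"_cover.npy")
    m=(b|k)
    for n,mm in(("box",m&(W[...,2]>.075)&(W[...,2]<.12)),("cover",k&(W[...,2]>.075)&(W[...,2]<.095)),("rib",k&(W[...,2]>.104))):
        mm=cv2.morphologyEx(mm.astype(np.uint8),cv2.MORPH_OPEN,np.ones((2,2))).astype(bool)
        print(c,n,mm.sum(),cv2.minAreaRect(W[mm][:,:2].astype(np.float32)*1000), W[mm].mean(0).round(4))
a=cv2.imread("pics/top0.png")[100:270,180:560]; cv2.imwrite("pics/top0c.png",cv2.resize(a,None,fx=2.1,fy=2.1,interpolation=cv2.INTER_CUBIC))
```

```text
top box 8319 ((581.7308349609375, -73.50547790527344), (338.385986328125, 367.03692626953125), 6.121319770812988) [nan nan nan]
top cover 6428 ((572.3887939453125, 1.0485153198242188), (317.8433532714844, 165.1671600341797), 4.730706691741943) [nan nan nan]
top rib 168 ((573.7805786132812, 4.322473526000977), (119.47074127197266, 11.425398826599121), 4.7535319328308105) [nan nan nan]
scene box 8801 ((544.6815185546875, -48.75970458984375), (395.2364807128906, 355.1285400390625), 5.284082889556885) [nan nan nan]
scene cover 6346 ((576.5685424804688, 15.44305419921875), (324.0155334472656, 166.18234252929688), 5.488319396972656) [nan nan nan]
scene rib 167 ((567.6065063476562, 8.901979446411133), (129.77108764648438, 12.710694313049316), 4.0104546546936035) [0.5768 0.009  0.1049]
```

View pics/top0c.png

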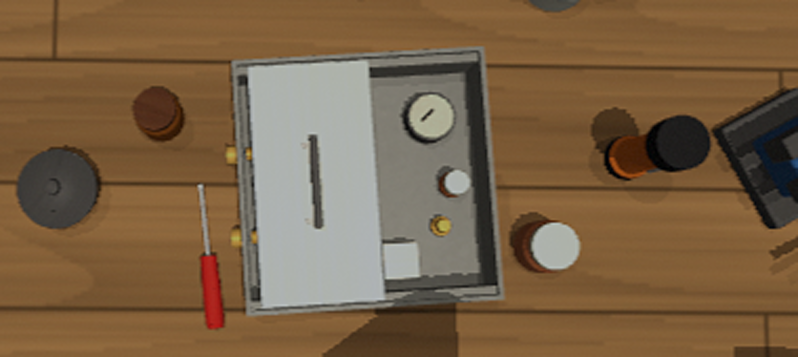

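Run:
```python
from h import *
im=imaging.get_image("top")
f=200/np.tan(np.radians(im["fov_y"])/2);T=im["world_from_camera"]
def ray(u,v,z):
    d=T[:3,:3]@np.array([(u-im["cx"])/f,(v-im["cy"])/f,1]); return T[:3,3]+d*(z-T[2,3])/d[2]
C=np.array([ray(a/2.1+180,b/2.1+100,.09)[:2] for a,b in((233,62),(484,47),(502,298),(247,314))])
print(C.round(4),C.mean(0).round(4),[np.linalg.norm(C[i]-C[i-1]).round(3) for i in range(4)])
for i in range(4):
    e=C[i]-C[i-1];print(np.degrees(np.arctan2(e[1],e[0])).round(2))
for q in("box","cover"):
    for c in("top",):
        r=models.tip_of(c,q)
        if r: print(q,r[0]["confidence"],ray(*r[0]["at"],0 if q=="box" else .08).round(4))
```

```text
[[ 0.7309  0.1158]
 [ 0.7562 -0.218 ]
 [ 0.4241 -0.2391]
 [ 0.4008  0.0929]] [ 0.578  -0.0621] [np.float64(0.331), np.float64(0.335), np.float64(0.333), np.float64(0.333)]
3.97
-85.66
-176.36
94.0
box 0.75 [ 0.5767 -0.0606  0.    ]
cover 0.97 [0.5762 0.0145 0.08  ]
```

>>> jog_arm(
  plan="0 0 -7 0 0 0 255;0 0 -7 0 0 0 255;0 0 -7 0 0 0 255;0 0 -7 0 0 0 255;0 0 -7 0 0 0 255;0 0 -7 0 0 0 255;0 0 -7 0 0 0 255;0 0 -7 0 0 0 255;0 0 -7 0 0 0 255;0 0 -7 0 0 0 255",
)

```text
time_s: 1.88
position: [0.1455, -0.5304, 0.2313]
tool_rot: [[0.075, 0.997, -0.0], [0.997, -0.075, 0.0], [0.0, -0.0, -1.0]]
ft_force: [0.7, 1.6, 0.1]
grip_width: 0.0002
gripper_force: 0.0
```

>>> jog_arm(
  plan="0 0 -4.5 0 0 0 255;0 0 -4.5 0 0 0 255;0 0 0 2.7 2.3 0 255;0 0 0 2.7 2.3 0 255;0 0 0 2.7 2.3 0 255;0 0 0 2.7 2.3 0 255;0 0 0 2.7 2.3 0 255;0 0 0 2.7 2.3 0 255;0 0 0 2.7 2.3 0 255;0 0 0 2.7 2.3 0 255",
)

```text
time_s: 2.72
position: [0.3133, -0.2996, 0.2315]
tool_rot: [[-0.075, 0.997, 0.0], [0.997, 0.075, -0.0], [-0.0, 0.0, -1.0]]
ft_force: [0.5, -0.4, -0.1]
grip_width: -0.0001
gripper_force: 0.0
```

>>> jog_arm(
  plan="0 0 0 2.7 2.3 0 255;0 0 0 2.7 2.3 0 255;0 0 0 2.7 2.3 0 255;0 0 0 2.7 2.3 0 255;0 0 0 2.7 2.3 0 255;0 0 0 2.7 2.3 0 255;0 0 0 2.7 2.3 0 255;0 0 0 2.7 2.3 0 255;0 0 0 2.7 2.3 0 255;0 0 0 0 0 0 255",
)

```text
time_s: 3.55
position: [0.5028, -0.0389, 0.2312]
tool_rot: [[-0.08, 0.997, 0.001], [0.997, 0.08, 0.001], [0.001, 0.001, -1.0]]
ft_force: [-0.4, 0.8, -0.1]
grip_width: 0.0
gripper_force: 0.0
```

```bash
cat >> h.py <<'E'
def show():
    s=env.observe();R=s["tool_rot"];print("t",s["time_s"],"p",s["position"].round(4),"xang",np.degrees(np.arctan2(R[1,0],R[0,0])).round(2),"Rz",R[:,2].round(3),"q",np.round(s["q"],1),"F",np.round(s["ft_force"],1))
    return s
def todelta(s,tgt): print("tool cm",(100*s["tool_rot"].T@(np.array(tgt)-s["position"])).round(2))
E
python3 -c "
from h import *
s=show();todelta(s,[.570,.041,.15])"
```

```text
t 3.55 p [ 0.5028 -0.0389  0.2312] xang 94.62 Rz [ 0.001  0.001 -1.   ] q [-17.9  17.2  81.4   0.1  81.3 -22.6] F [-0.4  0.8 -0.1]
tool cm [7.42 7.33 8.13]
```

>>> jog_arm(
  plan="0 0 0 2.5 2.45 0 255;0 0 0 2.5 2.45 0 255;0 0 0 2.4 2.4 0 255;0 0 0 0 0 3.5 255;0 0 0 0 0 3.5 255;0 0 0 0 0 3 255;0 0 0 0 0 2 255;0 0 0 0 0 1.2 255;0 0 0 0 0 0 255;0 0 0 0 0 0 255",
)

```text
time_s: 4.38
position: [0.5679, 0.036, 0.0994]
tool_rot: [[-0.076, 0.997, -0.001], [0.997, 0.076, 0.0], [0.0, -0.001, -1.0]]
ft_force: [-0.8, -0.1, 0.8]
grip_width: -0.0003
gripper_force: 0.0
```

```bash
python3 -c "
from h import *
s=show();todelta(s,[.570,.041,.095])
im=imaging.get_image('scene');save(im,'s1')
a=im['pixels'][90:320,160:470,::-1];cv2.imwrite('pics/s1.png',cv2.resize(a,None,fx=2.4,fy=2.4))"
```

```text
t 4.3833 p [0.5679 0.036  0.0994] xang 94.33 Rz [-0.001  0.    -1.   ] q [ -8.3  30.9  82.5  -0.   66.6 -12.6] F [-0.8 -0.1  0.8]
tool cm [0.48 0.25 0.44]
```

View pics/s1.png

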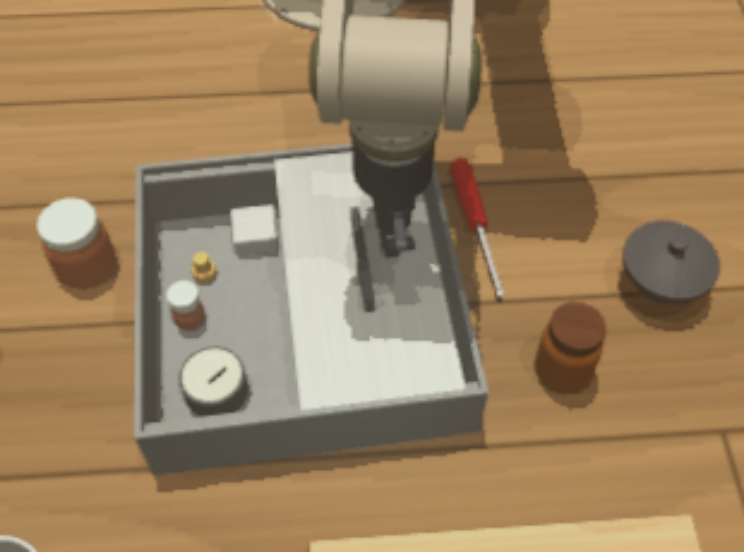

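>>> jog_arm(
  plan="0 0 0 0 0.2 0.5 255;0 0 0 -1 0 0 255;0 0 0 -1 0 0 255;0 0 0 -1 0 0 255;0 0 0 -1 0 0 255;0 0 0 -1 0 0 255;0 0 0 -1 0 0 255;0 0 0 -1 0 0 255;0 0 0 -1 0 0 255;0 0 0 -1 0 0 255",
)

```text
time_s: 5.27
position: [0.5767, -0.0543, 0.0947]
tool_rot: [[-0.076, 0.997, 0.0], [0.997, 0.076, 0.0], [0.0, 0.001, -1.0]]
ft_force: [-0.2, 4.8, 3.9]
grip_width: -0.0001
gripper_force: 2.6
```

```bash
python3 -c "
from h import *
s=show();c=np.array([.577,-.062]);y=np.radians(4.4);d=s['position'][:2]-c;print('box xy',d@[np.cos(y),np.sin(y)],d@[-np.sin(y),np.cos(y)])
im=imaging.get_image('top');W=pts(im)
r=models.outline_of('top','cover')[0];w=W[r['region']&(W[...,2]<.095)];print(cv2.minAreaRect(w[~np.isnan(w[:,0]),:2].astype(np.float32)*1000))"
```

```text
t 5.2667 p [ 0.5767 -0.0543  0.0947] xang 94.33 Rz [ 0.  0. -1.] q [-17.1  32.1  81.1   0.   66.8 -21.4] F [-0.2  4.8  3.9]
box xy 0.0003393951567770909 0.007731938815765857
((583.2909545898438, -69.3145751953125), (319.1601257324219, 173.71902465820312), 1.6798170804977417)
```

>>> jog_arm(
  plan="0 0 0 -1 0 0 255;0 0 0 -1 0 0 255;0 0 0 -1 0 0 255;0 0 0 -1 0 0 255;0 0 0 -1 0 0 255;0 0 0 -1 0 0 255;0 0 0 -0.5 0 0 255;0 0 0 -0.3 0 0 255;0 0 0 0 0 0 255",
)

```text
time_s: 6.12
position: [0.5818, -0.1221, 0.0942]
tool_rot: [[-0.075, 0.997, 0.0], [0.997, 0.075, -0.001], [-0.001, -0.0, -1.0]]
ft_force: [-0.1, 0.1, 0.5]
grip_width: -0.0
gripper_force: 0.0
```

>>> jog_arm(
  plan="0 0 0 -0.2 0 0 255;0 0 0 -0.2 0 0 255;0 0 0 0 0 0 255",
)

```text
time_s: 6.37
position: [0.582, -0.1251, 0.0943]
tool_rot: [[-0.076, 0.997, -0.0], [0.997, 0.076, 0.0], [0.0, -0.0, -1.0]]
ft_force: [-0.9, 1.4, 1.6]
grip_width: 0.0004
gripper_force: 1.0
```

>>> jog_arm(
  plan="0 0 0 -0.2 0 0 255;0 0 0 -0.2 0 0 255;0 0 0 0 0 0 255",
)

```text
time_s: 6.62
position: [0.5824, -0.1273, 0.0943]
tool_rot: [[-0.076, 0.997, -0.0], [0.997, 0.076, 0.003], [0.003, 0.0, -1.0]]
ft_force: [1.0, 11.3, 2.4]
grip_width: 0.0001
gripper_force: 5.3
```

>>> jog_arm(
  plan="0 0 0 -0.15 0 0 255;0 0 0 -0.15 0 0 255;0 0 0 0 0 0 255",
)

```text
time_s: 6.87
position: [0.5824, -0.1274, 0.0943]
tool_rot: [[-0.077, 0.997, -0.001], [0.997, 0.077, 0.008], [0.008, -0.0, -1.0]]
ft_force: [-0.0, 24.4, 5.2]
grip_width: 0.0002
gripper_force: 11.9
```

>>> jog_arm(
  plan="0 0 0 0.8 0 0 255;0 0 0 1.5 0 0 255;0 0 0 0 0 -3 255;0 0 0 0 0 -3.5 255;0 0 0 0 -2.5 -3.5 255;0 0 0 2 -3 0 255;0 0 0 3 -3 0 255;0 0 0 3 -3 0 255;0 0 0 3 -2 0 255;0 0 0 0 0 0 255",
)

```text
time_s: 7.7
position: [0.4356, -0.0068, 0.1935]
tool_rot: [[-0.078, 0.997, -0.002], [0.997, 0.078, 0.0], [0.001, -0.002, -1.0]]
ft_force: [0.8, 0.3, 0.1]
grip_width: -0.0001
gripper_force: 0.0
```

```bash
cat > look.py <<'E'
from h import *
import sys
n=sys.argv[1]; s=show()
for c in("top","scene","wrist"):
    im=imaging.get_image(c);W=pts(im);save(im,f"{c}_{n}")
    f=200/np.tan(np.radians(im["fov_y"])/2);T=im["world_from_camera"]
    for q in("marked_pivot","marked_tip","plain_pivot","plain_tip","cover","box"):
        for r in models.tip_of(c,q)[:1]:
            u,v=r["at"];z=.08 if q=="cover" else 0 if q=="box" else .054
            d=T[:3,:3]@np.array([(u-im["cx"])/f,(v-im["cy"])/f,1]);w=T[:3,3]+d*(z-T[2,3])/d[2]
            print(c,q,round(r["confidence"],2),np.round([u,v]),w[:2].round(4))
E
python3 look.py 2; python3 -c "
import cv2,numpy as np
a=cv2.imread('pics/wrist_2.png');b=cv2.resize(cv2.imread('pics/scene_2.png')[90:320,160:470],(539,400));cv2.imwrite('pics/v2.png',np.vstack([cv2.resize(a,(480,300)),cv2.resize(b,(404,300)).copy() if 0 else cv2.copyMakeBorder(cv2.resize(b,(404,300)),0,0,0,76,0)]))"
```

```text
t 7.7 p [ 0.4356 -0.0068  0.1935] xang 94.5 Rz [-0.002  0.    -1.   ] q [-16.5  12.5  95.   -0.   72.6 -21. ] F [0.8 0.3 0.1]
top marked_pivot 0.66 [344. 210.] [ 0.5098 -0.0346]
top marked_tip 0.74 [310. 202.] [0.5305 0.0606]
top plain_pivot 0.85 [340. 166.] [ 0.636  -0.0248]
top plain_tip 0.61 [314. 165.] [0.6376 0.0495]
top cover 0.58 [384. 184.] [ 0.5839 -0.1446]
scene marked_pivot 0.66 [295. 190.] [ 0.5186 -0.032 ]
scene marked_tip 0.53 [326. 192.] [0.5278 0.0509]
scene plain_pivot 0.85 [300. 226.] [ 0.6302 -0.0222]
scene plain_tip 0.6 [330. 230.] [0.6468 0.0504]
scene cover 0.65 [254. 206.] [ 0.5793 -0.1361]
scene box 0.76 [286. 222.] [ 0.5835 -0.0609]
wrist marked_pivot 0.7 [392. 217.] [ 0.5106 -0.0306]
wrist marked_tip 0.8 [414. 129.] [0.5188 0.049 ]
wrist plain_tip 0.59 [550. 128.] [0.6343 0.059 ]
wrist box 0.91 [436. 235.] [ 0.5761 -0.0638]
```

View pics/v2.png

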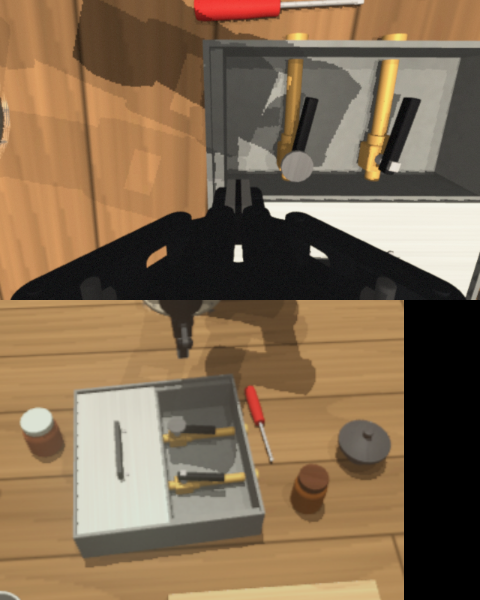

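>>> jog_arm(
  plan="0 0 0 1.6 2.45 0 255;0 0 0 1.6 2.45 0 255;0 0 5 0 0 0 255;0 0 5 0 0 0 255;0 0 0 0 0 3 255;0 0 0 0 0 3 255;0 0 0 0 0 2 255;0 0 0 0 0 1 255;0 0 0 0 0 0 255;0 0 0 0 0 0 255",
)

```text
time_s: 9.58
position: [0.4864, 0.0249, 0.1033]
tool_rot: [[0.099, 0.995, -0.0], [0.995, -0.099, 0.0], [0.0, -0.0, -1.0]]
ft_force: [0.6, -0.1, 0.5]
grip_width: -0.0
gripper_force: 0.0
```

```bash
cat > pz.py <<'E'
from h import *
s=show();R=s["tool_rot"];d=R.T@(np.array([.510,-.0315,.044])-s["position"])
print("finger rel pivot, tool mm",(-1000*d).round(1),"lever angle of tool",(4.4-np.degrees(np.arctan2(R[1,0],R[0,0]))+90).round(2))
E
python3 pz.py; python3 -c "
import cv2
from h import *
im=imaging.get_image('wrist');save(im,'w3')"
```

```text
t 9.5833 p [0.4864 0.0249 0.1033] xang 84.35 Rz [-0.  0. -1.] q [-11.   23.8  95.4  -0.   60.9  -5.4] F [ 0.6 -0.1  0.5]
finger rel pivot, tool mm [ 53.8 -29.1 -59.3] lever angle of tool 10.05
```

View pics/w3.png

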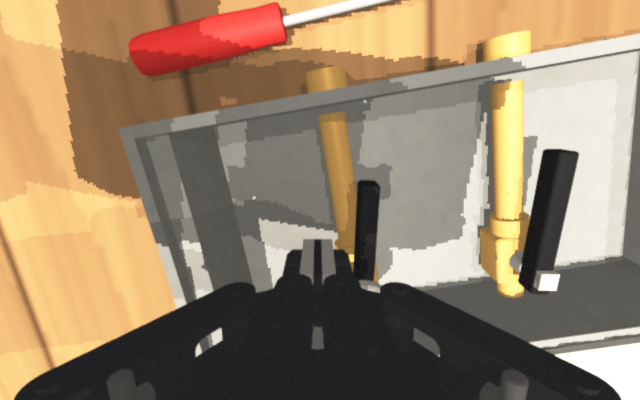

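>>> jog_arm(
  plan="0 0 0 0.4 -0.7 0 255;0 0 0 0 0 2 255;0 0 0 0 0 2 255;0 0 0 0 0 1.2 255;0 0 0 0 0 0.7 255;0 0 0 0 0 0 255;0 0 0 0 0 0 255",
)

```text
time_s: 10.22
position: [0.4799, 0.0297, 0.0449]
tool_rot: [[0.098, 0.995, 0.001], [0.995, -0.098, -0.0], [-0.0, 0.001, -1.0]]
ft_force: [-0.1, -0.3, 0.4]
grip_width: 0.0
gripper_force: 0.0
```

```bash
python3 pz.py
```

```text
t 10.2167 p [0.4799 0.0297 0.0449] xang 84.35 Rz [ 0.001 -0.    -1.   ] q [-10.6  28.5 100.1   0.   51.3  -5. ] F [-0.1 -0.3  0.4]
finger rel pivot, tool mm [ 58.  -35.9  -1. ] lever angle of tool 10.05
```

Free, at the right height. Close onto the lever, then begin the arc.

>>> jog_arm(
  plan="0 0 0 0 0.5 0 255;0 0 0 0 0.5 0 255;0 0 0 0 0.4 0 255;0 0 0 0 0.2 0 255;0 0 0 0 0 0 255",
)

```text
time_s: 10.63
position: [0.4964, 0.0279, 0.0444]
tool_rot: [[0.099, 0.995, 0.001], [0.995, -0.099, -0.0], [-0.0, 0.001, -1.0]]
ft_force: [0.5, -0.4, 0.6]
grip_width: -0.0001
gripper_force: 0.0
```

>>> jog_arm(
  plan="0 0 6 0.18 0.62 0 255;0 0 6 0.18 0.62 0 255;0 0 6 0.18 0.62 0 255;0 0 6 0.18 0.62 0 255;0 0 0 0 0 0 255",
)

```text
time_s: 11.05
position: [0.5217, 0.0287, 0.0442]
tool_rot: [[0.498, 0.867, -0.0], [0.867, -0.498, 0.0], [-0.0, -0.0, -1.0]]
ft_force: [-1.1, 0.1, -0.6]
grip_width: -0.0001
gripper_force: 0.0
```

```bash
python3 pz.py
```

```text
t 11.05 p [0.5217 0.0287 0.0442] xang 60.14 Rz [-0.  0. -1.] q [-9.8 31.6 93.5 -0.  54.9 20. ] F [-1.1  0.1 -0.6]
finger rel pivot, tool mm [ 58.  -19.9  -0.2] lever angle of tool 34.26
```

>>> jog_arm(
  plan="0 0 6 0.18 0.62 0 255;0 0 6 0.18 0.62 0 255;0 0 6 0.18 0.62 0 255;0 0 6 0.18 0.62 0 255",
)

```text
time_s: 11.38
position: [0.5444, 0.0195, 0.0441]
tool_rot: [[0.806, 0.592, -0.001], [0.592, -0.806, 0.001], [-0.001, -0.002, -1.0]]
ft_force: [-1.7, 3.2, 1.0]
grip_width: 0.0003
gripper_force: 1.6
```

```bash
python3 pz.py; python3 -c "
from h import *
im=imaging.get_image('wrist');save(im,'w4')"
```

```text
t 11.3833 p [0.5444 0.0195 0.0441] xang 36.27 Rz [-0.001  0.001 -1.   ] q [-10.4  33.3  89.8   0.   57.   43.3] F [-1.7  3.2  1. ]
finger rel pivot, tool mm [ 57.9 -20.7  -0.1] lever angle of tool 58.13
```

View pics/w4.png

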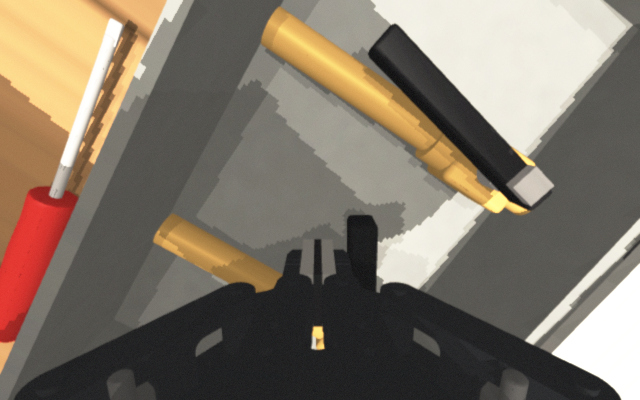

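>>> jog_arm(
  plan="0 0 6 0.18 0.62 0 255;0 0 6 0.18 0.62 0 255;0 0 6 0.18 0.62 0 255;0 0 6 0.18 0.62 0 255;0 0 4 0.12 0.41 0 255;0 0 2 0.06 0.21 0 255;0 0 0 0 0 0 255",
)

```text
time_s: 12.02
position: [0.5653, -0.0054, 0.0441]
tool_rot: [[0.994, 0.114, -0.0], [0.114, -0.994, 0.0], [-0.0, -0.0, -1.0]]
ft_force: [0.3, -0.0, 0.0]
grip_width: -0.0001
gripper_force: 0.2
```

```bash
python3 pz.py
```

```text
t 12.0167 p [ 0.5653 -0.0054  0.0441] xang 6.52 Rz [-0.  0. -1.] q [-12.6  34.8  86.4   0.   58.8  70.9] F [ 0.3 -0.   0. ]
finger rel pivot, tool mm [ 57.9 -19.6  -0.1] lever angle of tool 87.88
```

Turn the last 2° and press on in +y until the stop pushes back.

>>> jog_arm(
  plan="0 0 2 0.06 0.2 0 255;0 0 0 0 0.1 0 255;0 0 0 0 0.1 0 255;0 0 0 0 0 0 255",
)

```text
time_s: 12.35
position: [0.5662, -0.0078, 0.0441]
tool_rot: [[0.997, 0.08, -0.0], [0.08, -0.997, 0.003], [-0.0, -0.003, -1.0]]
ft_force: [0.1, 8.3, -0.4]
grip_width: 0.0001
gripper_force: 4.5
```

>>> jog_arm(
  plan="0 0 0 0 0.15 0 255;0 0 0 0 0 0 255",
)

```text
time_s: 12.52
position: [0.5662, -0.0081, 0.0441]
tool_rot: [[0.997, 0.08, -0.0], [0.08, -0.997, 0.005], [-0.0, -0.005, -1.0]]
ft_force: [0.9, 16.1, 0.6]
grip_width: -0.0001
gripper_force: 7.9
```

>>> jog_arm(
  plan="0 0 0 0 0.15 0 255;0 0 0 0 0 0 255",
)

```text
time_s: 12.68
position: [0.5662, -0.0083, 0.0442]
tool_rot: [[0.997, 0.08, -0.001], [0.08, -0.997, 0.007], [-0.0, -0.007, -1.0]]
ft_force: [1.5, 23.2, 1.2]
grip_width: -0.0002
gripper_force: 11.3
```

>>> jog_arm(
  plan="0 0 0 0 -0.6 0 255;0 0 0 0 -1 0 255;0 0 0 0 -0.8 0 255;0 0 0 0 0 -2.5 255;0 0 0 0 0 -3.5 255;0 0 0 0 0 -4 255;0 0 0 0 0 -4 255;0 0 0 -3.5 0 -2 255;0 0 0 -3.5 0 0 255;0 0 0 -3.5 0 0 255",
)

```text
time_s: 13.52
position: [0.4592, 0.0038, 0.2053]
tool_rot: [[0.997, 0.078, 0.003], [0.078, -0.997, -0.001], [0.003, 0.002, -1.0]]
ft_force: [0.1, -1.1, -0.0]
grip_width: 0.0002
gripper_force: 0.0
```

>>> jog_arm(
  plan="0 0 0 -3.5 0 0 255;0 0 0 -3.5 0 0 255;0 0 0 0 0 0 255;0 0 0 0 0 0 255",
)

```text
time_s: 13.85
position: [0.3894, -0.0015, 0.2047]
tool_rot: [[0.997, 0.076, 0.001], [0.076, -0.997, -0.001], [0.001, 0.001, -1.0]]
ft_force: [0.3, -0.5, 0.1]
grip_width: -0.0
gripper_force: 0.0
```

```bash
python3 look.py 5; python3 -c "
import cv2,numpy as np
a=cv2.imread('pics/top_5.png')[100:270,180:560];b=cv2.imread('pics/scene_5.png')[100:300,180:460]
cv2.imwrite('pics/v5.png',np.vstack([cv2.resize(a,(640,286)),cv2.copyMakeBorder(cv2.resize(b,(420,300)),0,0,0,220,0)]))"
```

```text
t 13.85 p [ 0.3894 -0.0015  0.2047] xang 4.38 Rz [ 0.001 -0.001 -1.   ] q [-17.8   7.  100.   -0.   72.9  67.9] F [ 0.3 -0.5  0.1]
top marked_pivot 0.7 [341. 214.] [ 0.4993 -0.0279]
top marked_tip 0.56 [338. 183.] [ 0.5879 -0.0197]
top plain_pivot 0.8 [341. 168.] [ 0.63   -0.0272]
top plain_tip 0.45 [314. 166.] [0.6359 0.0518]
top cover 0.94 [382. 184.] [ 0.5833 -0.1384]
top box 0.83 [350. 187.] [ 0.5802 -0.0585]
scene marked_pivot 0.61 [299. 186.] [ 0.5053 -0.021 ]
scene marked_tip 0.59 [301. 215.] [ 0.5982 -0.0199]
scene plain_pivot 0.58 [303. 225.] [ 0.6266 -0.0157]
scene plain_tip 0.52 [331. 227.] [0.6384 0.0542]
scene cover 0.98 [252. 207.] [ 0.5824 -0.1397]
scene box 0.79 [290. 223.] [ 0.5874 -0.0497]
wrist marked_pivot 0.98 [363.  46.] [ 0.5135 -0.0302]
```

View pics/v5.png

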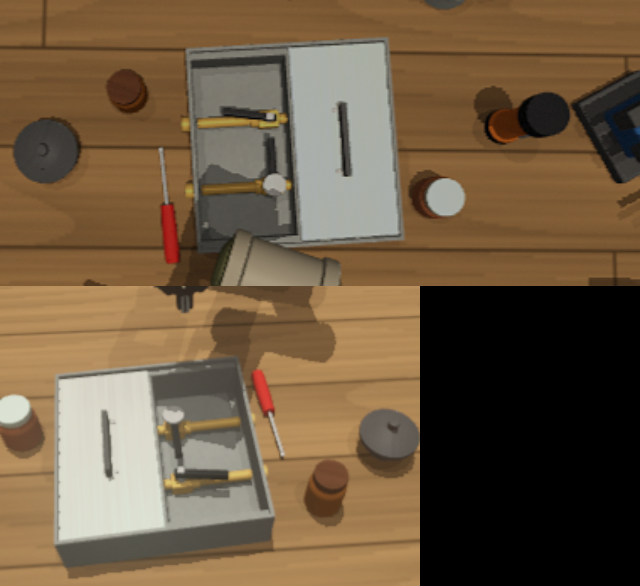

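The pictures show the cover against the right end lip, with its rib at (345,140) in the upper view. The marked lever, with its disc at (275,184), points straight away from the robot. The plain lever still lies along its pipe, and the hand is clear.

```bash
python3 -c "
from rig import job
print(job.close_job())"
```

```text
the job is handed in; nothing more can be done
None
```

The job is handed in: the cover is pushed right up to the end lip, the disc-marked lever is shut against its stop, the plain lever and loose things were left alone, and the hand is clear (about 14 s used).

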